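# Zero the colorimeter on the blank, then read the sample

### The job

Take a reading on the colorimeter by pressing and pushing with the fingertips, picking nothing up: push the open lid of the cell well fully shut, then press the blue key all the way down for about half a second to zero on the blank. Next push the knob of the cell rod on the left flank in until it is fully home, which brings the sample into the light path, and press the green key all the way down for about half a second, then let go and move clear. Keep the lid shut for both readings, leave the grey keys alone, do not shove the instrument out of its place, and do not disturb the things standing around.

Things in the scene. Friction and masses are not known exactly. Their poses are not given: they have to be found in the camera images.
- colorimeter: Light grey bench colorimeter, 158 (x) by 140 (y) mm, 4 kg, free on rubber feet. Origin: centre of its underside; x to its back (away from the robot at yaw 0), y to its left, z up. Front: sloped dark deck, 46 to 58 mm high, with four keys and a display behind them. Back half (x -6 to 79 mm): cell well, rim 82 mm high, with hinged lid; top of the shut lid at 93 mm.
- well_lid (a joint): Angle of the dark well lid in rad: 0 shut flat on the rim, 1.05 widest open. A weak friction hinge (about 1 N at the lid's middle) holds it wherever it is left; it starts open.
- lid_edge (a point): Top face of the lid, middle of its free (front) edge, 74 mm from the hinge line. The lid is 76 x 112 mm and 10 mm thick, its top face 9 mm from the hinge line.
- lid_hinge (a point): Middle of the lid's hinge line, which runs along the colorimeter's y at the back of the well (x = 73.5, z = 84 mm in its frame). Does not move with the lid.
- cell_slide (a joint): Travel of the two-cell carriage in m: 0 rod drawn out (cuvette with clear blank in the light path), 0.025 rod fully home against its stop (cuvette with orange sample in the light path). Friction about 1.5 N, stays where it is left.
- rod_knob (a point): Centre of the outer end face of the black round knob (diameter 22, 13 mm long) on the carriage's push rod, on the colorimeter's left flank, 62 mm above the desk. With the rod out the face is 43 mm from the flank, fully home 18 mm. The rod goes home along the colorimeter's -y.
- blank_key (a joint): A plain number in m: 0 released, 0.005 fully down; springs back by itself. About 1.2 N to start it moving, 5.2 N at the bottom stop. Blue key, second from the left.
- blank_key_top (a point): Centre of the top face (18 x 20 mm) of the blue key. At x = -61, y = 17, z = 57 mm in the colorimeter's frame; the keys stand 34 mm apart in a row. It stands 8 mm proud of the deck (3 mm when fully down) and moves square to the deck, which rises 8 degrees towards the back; a straight push downward works it.
- read_key (a joint): A plain number in m: 0 released, 0.005 fully down; springs back by itself. About 1.2 N to start it moving, 5.2 N at the bottom stop. Green key, third from the left.
- read_key_top (a point): Centre of the top face (18 x 20 mm) of the green key. At x = -61, y = -17, z = 57 mm in the colorimeter's frame; the keys stand 34 mm apart in a row. It stands 8 mm proud of the deck (3 mm when fully down) and moves square to the deck, which rises 8 degrees towards the back; a straight push downward works it.
- list_key (a joint): A plain number in m: 0 released, 0.005 fully down; springs back by itself. About 1.2 N to start it moving, 5.2 N at the bottom stop. Grey key at the left end of the row (y = 51 mm); not needed.
- lamp_key (a joint): A plain number in m: 0 released, 0.005 fully down; springs back by itself. About 1.2 N to start it moving, 5.2 N at the bottom stop. Grey key at the right end of the row (y = -51 mm); not needed.
- tip_box: yellow pipette-tip box with clear lid, 66 x 112 x 64, near the left front (mm). Origin: centre of its underside. Bystander.
- lab_timer: white digital bench timer, 26 x 62 x 52, at the front edge (mm). Origin: centre of its underside. Bystander.
- marker_black: black marker pen lying, 15 x 135 x 16, at the front edge (mm). Origin: centre of its underside. Bystander.
- bulb_carton: small tan carton, 38 x 45 x 62, at the left behind (mm). Origin: centre of its underside. Bystander.
- reagent_red: white bottle with red cap, diameter 38, height 72, at the right behind (mm). Origin: centre of its underside. Bystander.
- reagent_green: white bottle with green cap, diameter 38, height 72, at the right behind (mm). Origin: centre of its underside. Bystander.
- objective_canister: black and cream canister, diameter 35, height 61, at the right behind (mm). Origin: centre of its underside. Bystander.
- slide_box: blue slide box, 74 x 86 x 30, at the right behind (mm). Origin: centre of its underside. Bystander.

How it is judged:
By the outcome, as a careful person would: the job done as asked, in the order asked, and still so for the second after the job is handed in, with the robot touching nothing.
It also fails if it takes over 54 s, if anything falls off the work surface, if the arm or the gripper's body presses on something with over 40 N, if the wrist force passes 120 N, or if a joint passes its speed limit or range.

### The arm

A 6-joint arm with a two-finger parallel gripper is mounted at the origin on a cart in front of the work surface, level with it; the furniture and walls round the work are solid. World frame = base frame: x ahead of the robot, y to its left, z up, the work surface at z = 0. Lengths are in mm, angles in rad, forces in N, time in s.
With the tool pointing down it reaches from about 300 to 775 mm from the base axis. Payload 14.6 kg.
Tool frame: the origin (TCP) lies on the centre line of the jaws, within the pads' length; the fingertips stand 19 mm ahead of it and the grasp point (between the pads) is the TCP (bot.tip_reach is the distance from the TCP to the fingertips, in mm); z points along the fingers, y is the line along which they close (so a half turn about z gives the same grasp; the last joint's range is limited). The gripper opens to 85 mm and grips with 20 to 120 N. Pads are 22 mm wide; open, the fingers measure 114 mm over their backs; the gripper's body (76 mm by 85 mm) begins 54 mm behind the grasp point. The pads swing forward as they close: fully open they stand 13 mm farther back than shut.
Start: joints at [-1.386, 0.3, 1.521, -0, 1.321, -0.067], TCP at [137.025, -532.648, 250.281] pointing down, gripper open.
Joint ranges: [-3.03, 3.03], [-0.79, 2.21], [0.23, 2.52], [-1.04, 4.18], [0, 3.07], [-2.55, 2.55]. Speed limits (rad/s): [2.22, 2.22, 2.57, 3.14, 3.14, 3.14].

### API

Orientations are given as a unit quaternion [w, x, y, z].
In Python, from rig import bot gives the robot as it stands. Calls block until the motion is done:
- bot.move_to(position, orientation): joint-space move of the TCP to a pose.
- bot.servo_line(position, attitude=None, speed=150, until_force=None): straight line of the TCP; attitude=None keeps the orientation; speed is the mean speed in mm/s. With until_force (N) it stops when the force on the tool has changed by that much, and returns True; else False.
- bot.move_joints(angles): joint-space move.
- bot.move_gripper(opening, grip_force=None): finger opening in mm; grip_force is the grip in N (None keeps the last); returns when the fingers have stopped.
- bot.dwell(seconds).
- bot.ik(position, orientation): joint angles nearest the present ones, or None.
- bot.read_state(): the state.
- bot.read_camera(name): name is "scene" or "top"; returns a dict with "image" (384x512x3 uint8, blue, green, red), "depth" (384x512 float32, mm along the optical axis (not along the pixel's ray), 0 where there is no reading), "fovy" (degrees; the focal length in pixels is half the picture's height over the tangent of half this angle, whatever the lens; pixels are square), "cx", "cy" (the principal point, pixels), "k1" (the pictures are not rectified: a ray, as slopes to the right and down, at radius r is drawn at 1 + k1 r^2 times it, then the intrinsics apply), "eye" and "attitude" of the camera in the world. Camera axes: x right, y down, z forward; pixel columns grow to the right and rows downward; lengths in mm; the calibration is good to about 2 mm. A picture is of the moment at which its call begins.
A pose or a line that the arm cannot do raises bot.MotionError and nothing moves.
- bot.finish_job(): hands the job in; it is judged then, once.
The state is a dict: "clock": time; "joint_positions": joint angles; "qvel": joint speeds; "effort": joint torques, N m; "ee_pos": TCP position; "tool_rot": TCP orientation; "ft_force": force on the tool from outside, world axes, zero at the start; "moment": the same for the moment, N m; "grip_width": finger opening in mm; "grip_force": force on a finger pad.
Only numpy, scipy, OpenCV 4.12 (cv2) and the standard library are available. Lean on these libraries where they do the work, as an engineer would, in place of code of your own. Each camera call takes 0.05 s, during which the arm holds its last target. There are 200 camera calls.

## Working session

There is one attempt and no reset: what is moved stays moved. The work goes in short steps, each a Python script; the robot and the scene stay as the last script left them, time stands still between calls to the robot, and variables do not carry over. Pictures are saved under pics/ and viewed, at most 10 in all, crops included, and the job is handed in when it is done.

```bash
mkdir -p pics; ls; cat > h.py <<'E'
import numpy as np, cv2
from scipy.spatial.transform import Rotation as R
def rot(q): return R.from_quat([q[1],q[2],q[3],q[0]]).as_matrix()
def K(c):
    f=c["image"].shape[0]/2/np.tan(np.radians(c["fovy"])/2)
    return np.array([[f,0,c["cx"]],[0,f,c["cy"]],[0,0,1]])
def rays(c,px):
    d=np.array([c["k1"],0,0,0,0.])
    u=cv2.undistortPoints(np.array(px,float).reshape(-1,1,2),K(c),d).reshape(-1,2)
    return np.c_[u,np.ones(len(u))]@rot(c["attitude"]).T
def onz(c,px,z):
    r=rays(c,px); e=np.array(c["eye"]); return e+r*((z-e[2])/r[:,2])[:,None]
def bydepth(c,px):
    px=np.array(px,int).reshape(-1,2); return np.array(c["eye"])+rays(c,px)*c["depth"][px[:,1],px[:,0]][:,None]
E
python3 - <<'E'
from rig import bot
import cv2,pickle
for n in("scene","top"):
    c=bot.read_camera(n); pickle.dump(c,open(n+"0.pkl","wb")); cv2.imwrite(f"pics/{n}0.png",c["image"]); print(n,c["eye"],c["attitude"],c["fovy"],c["k1"])
s=bot.read_state();print(s["ee_pos"],s["tool_rot"],s["clock"],bot.tip_reach)
E
```

```text
pics
scene [1137.44835089  157.74814835  694.55500963] [-0.25393084  0.59583138  0.70141937 -0.29751465] 57.89859332274386 -0.002340991238328128
top [ 296.02559045   51.04196499 1310.3581847 ] [-0.07387928  0.72267402 -0.68386289  0.06793867] 47.089337644990714 0.04370532255755398
[ 137.00779539 -532.4690848   249.75941219] [-5.34127795e-04  9.92083258e-01  1.25580743e-01 -2.34695034e-05] 0.1 19.0
```

View pics/top0.png

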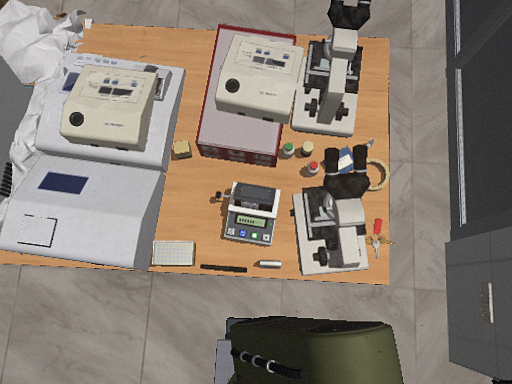

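View pics/scene0.png

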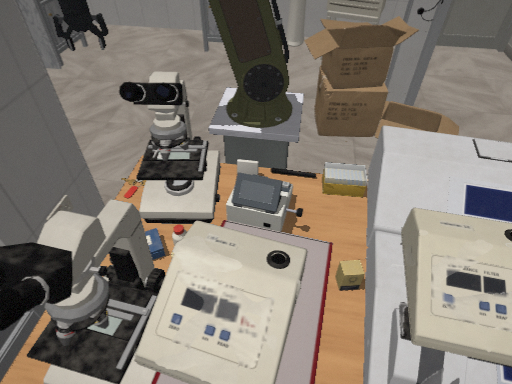

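The top view shows the colorimeter near px (251,212), with its knob at (219,197), blue key near (242,233) and green key near (254,235). I'll take a close crop next.

```bash
python3 - <<'E'
import pickle,cv2
from h import *
c=pickle.load(open("top0.pkl","rb"))
cv2.imwrite("pics/crop0.png",cv2.resize(c["image"][170:280,140:310],None,fx=4.5,fy=4.5,interpolation=cv2.INTER_CUBIC))
im=c["image"].astype(int);b,g,r=im[...,0],im[...,1],im[...,2]
h=cv2.cvtColor(c["image"],cv2.COLOR_BGR2HSV)
for n,lo,hi in(("blue",100,130),("green",45,80)):
    m=cv2.inRange(h,(lo,110,60),(hi,255,255)); m[:222]=0;m[245:]=0;m[:,:225]=0;m[:,285:]=0
    k,l,s,ce=cv2.connectedComponentsWithStats(m)
    for i in range(1,k):
        if s[i,4]>4: print(n,s[i],ce[i],onz(c,[ce[i]],57))
for px in((251,212),(219,197),(253,188),(235,190),(275,190)):print(px,bydepth(c,[px]))
E
```

```text
blue [239 230   8   7  36] [242.33333333 232.97222222] [[449.96384161 104.41395237  57.        ]]
green [251 232   7   7  22] [254. 235.] [[445.99139733  70.79584436  57.        ]]
(251, 212) [[507.9095703   82.60566199  80.80049694]]
(219, 197) [[548.45958065 177.32167088  69.75299242]]
(253, 188) [[571.47286847  80.26239652 108.42046909]]
(235, 190) [[561.25942115 129.66932871 116.19868835]]
(275, 190) [[571.4981149   18.25053252  97.92836614]]
```

View pics/crop0.png

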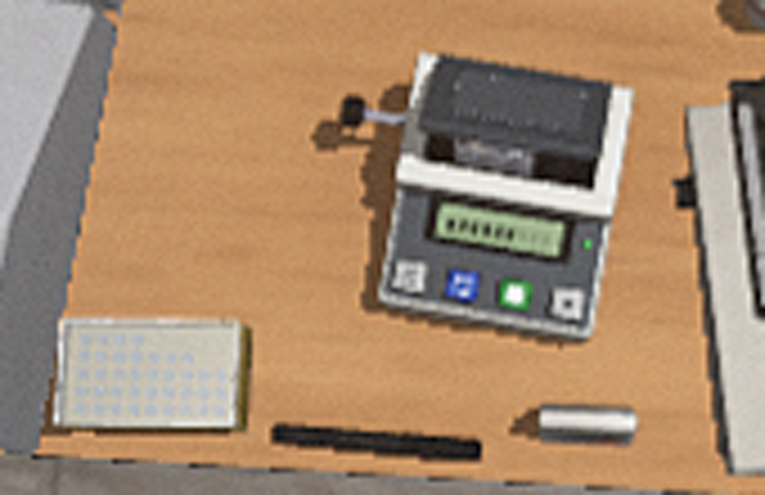

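The crop shows the lid half open, with the knob at crop px (353,112) and the grey keys at (410,276) and (568,303). From these I'll compute the pose.

```bash
python3 - <<'E'
import pickle,cv2
from h import *
c=pickle.load(open("top0.pkl","rb"))
cr=lambda p:(p[0]/4.5+140-.4,p[1]/4.5+170-.4)
px=[cr((410,276)),(242.33,232.97),(254,235),cr((568,303))]
P=onz(c,px,57)[:,:2]; print(P.round(1))
L=np.array([[-61,y] for y in(51,17,-17,-51)],float)
def fit(A,B):
    M,_=cv2.estimateAffinePartial2D(A,B); 
    a,b=A-A.mean(0),B-B.mean(0); psi=np.arctan2((a[:,0]*b[:,1]-a[:,1]*b[:,0]).sum(),(a*b).sum())
    Rm=np.array([[np.cos(psi),-np.sin(psi)],[np.sin(psi),np.cos(psi)]]); return psi,B.mean(0)-Rm@A.mean(0),Rm
psi,o,Rm=fit(L,P); print("keys only",psi,o)
# rim corners at z=82: front-left (-6,70), front-right(-6,-70), back-right(79,-70)
C=[cr((397,180)),cr((612,213)),cr((634,88))]
PC=onz(c,C,82)[:,:2]; LC=np.array([[-6,70],[-6,-70],[79,-70.]])
psi,o,Rm=fit(np.r_[L,LC],np.r_[P,PC]); print("with rim",psi,o); print(((np.r_[P,PC]-o)@Rm-np.r_[L,LC]).round(1))
k=onz(c,[cr((353,111))],66)[0,:2]; print("knob world",k,"local",Rm.T@(k-o))
# lid plane by depth
ys,xs=np.mgrid[184:203,236:274]; q=np.c_[xs.ravel(),ys.ravel()]; W=bydepth(c,q); l=np.c_[(W[:,:2]-o)@Rm,W[:,2]]
s=(abs(l[:,1])<50)
for x in range(-10,85,8):
    t=s&(abs(l[:,0]-x)<4); print(x,t.sum(),np.median(l[t,2]).round(1) if t.any() else "")
E
```

```text
[[454.  138. ]
 [450.  104.4]
 [446.   70.8]
 [442.3  36.8]]Traceback (most recent call last):
  File "<stdin>", line 12, in <module>
  File "<stdin>", line 9, in fit
cv2.error: OpenCV(4.12.0) /io/opencv/modules/calib3d/src/ptsetreg.cpp:1108: error: (-215:Assertion failed) count >= 0 && to.checkVector(2) == count in function 'estimateAffinePartial2D'
```

```bash
python3 - <<'E'
import pickle,cv2
from h import *
c=pickle.load(open("top0.pkl","rb"))
cr=lambda p:(p[0]/4.5+140-.4,p[1]/4.5+170-.4)
px=[cr((410,276)),(242.33,232.97),(254,235),cr((568,303))]
P=onz(c,px,57)[:,:2]
L=np.array([[-61,y] for y in(51,17,-17,-51)],float)
def fit(A,B):
    a,b=A-A.mean(0),B-B.mean(0); psi=np.arctan2((a[:,0]*b[:,1]-a[:,1]*b[:,0]).sum(),(a*b).sum())
    Rm=np.array([[np.cos(psi),-np.sin(psi)],[np.sin(psi),np.cos(psi)]]); return psi,B.mean(0)-Rm@A.mean(0),Rm
psi,o,Rm=fit(L,P); print("keys only",psi,o)
C=[cr((397,180)),cr((612,213)),cr((634,88))]
PC=onz(c,C,82)[:,:2]; LC=np.array([[-6,70],[-6,-70],[79,-70.]])
psi,o,Rm=fit(np.r_[L,LC],np.r_[P,PC]); print("with rim",psi,o); print(((np.r_[P,PC]-o)@Rm-np.r_[L,LC]).round(1))
k=onz(c,[cr((353,111))],66)[0,:2]; print("knob world",k,"local",Rm.T@(k-o))
ys,xs=np.mgrid[184:208,232:277]; q=np.c_[xs.ravel(),ys.ravel()]; W=bydepth(c,q); l=np.c_[(W[:,:2]-o)@Rm,W[:,2]]
s=(abs(l[:,1])<50)
for x in range(-10,85,8):
    t=s&(abs(l[:,0]-x)<4); print(x,t.sum(),np.median(l[t,2]).round(1) if t.any() else "")
E
```

```text
keys only -0.11507504714435357 [508.66598202  80.49736919]
with rim -0.11261595047720004 [508.98261304  80.41570792]
[[-0.1  0. ]
 [-0.3  0.2]
 [-0.5  0.4]
 [-0.3  0.2]
 [ 0.3 -2.1]
 [ 2.2  1.2]
 [-1.2  0.2]]
knob world [557.1166631  181.04270085] local [ 36.52087954 105.3987848 ]
-10 0 
-2 0 
6 11 81.5
14 54 138.5
22 173 136.9
30 145 131.2
38 92 126.9
46 84 120.4
54 79 112.8
62 78 104.8
70 74 97.8
78 13 93.7
```

```bash
cat >> h.py <<'E'
psi=-0.1145; O=np.array([508.8,80.45])
def loc(x,y,z):
    c,s=np.cos(psi),np.sin(psi); return [O[0]+c*x-s*y,O[1]+s*x+c*y,z+19]   # TCP for fingertip at local x,y,z
def ori(a):
    x=np.array([np.cos(a),np.sin(a),0]);z=np.array([0,0,-1.]);q=R.from_matrix(np.c_[x,np.cross(z,x),z]).as_quat(); return [q[3],q[0],q[1],q[2]]
E
python3 - <<'E'
import pickle
from h import *
from rig import bot
c=pickle.load(open("top0.pkl","rb"))
ys,xs=np.mgrid[100:300,270:400]; q=np.c_[xs.ravel(),ys.ravel()]; W=bydepth(c,q); d=c["depth"][q[:,1],q[:,0]]>0
for x in range(300,900,50):
  print(x,[int(W[t,2].max()) if (t:=d&(W[:,0]>=x)&(W[:,0]<x+50)&(W[:,1]>=y)&(W[:,1]<y+50)).any() else -1 for y in range(-350,50,50)])
for a in(psi+np.pi/2,psi-np.pi/2):
  for p in([300,-300,450],[430,60,400],loc(25,0,160),loc(25,0,93),loc(36.5,140,52),loc(-61,17,50)):
    j=bot.ik(p,ori(a)); print(a.round(2),np.round(p),None if j is None else np.round(j,2))
E
```

```text
300 [4, 6, 5, 7, 63, 63, 7, 6]
350 [8, 63, 65, 293, 293, 118, 54, 57]
400 [7, 58, 155, 345, 352, 165, 6, 53]
450 [8, 9, 165, 355, 356, 301, 66, 87]
500 [7, 6, 155, 372, 372, 373, 63, 141]
550 [7, 7, 5, 400, 399, 402, 58, 117]
600 [30, 27, -1, 402, 400, 397, 9, 7]
650 [29, 30, 37, 35, 75, 75, 71, 133]
700 [7, 40, 36, 35, 8, 67, 206, 223]
750 [6, 48, 65, 127, 262, 251, 232, 233]
800 [7, 7, 69, 132, 131, 195, 176, 1]
850 [9, 6, 68, 72, -1, 70, 69, -1]Traceback (most recent call last):
  File "<stdin>", line 10, in <module>
AttributeError: 'float' object has no attribute 'round'
```

```bash
python3 - <<'E'
from h import *
from rig import bot
for a in(psi+np.pi/2,psi-np.pi/2):
  for p in([75,-290,480],[75,-290,420],[290,50,480],[290,50,420],[430,60,400],loc(25,0,160),loc(25,0,93),loc(36.5,140,52),loc(-61,17,50)):
    j=bot.ik(p,ori(a)); print(round(a,2),np.round(p),None if j is None else np.round(j,2))
E
```

```text
1.46 [  75 -290  480] [-1.44 -0.35  1.63 -0.    1.85 -1.33]
1.46 [  75 -290  420] [-1.44 -0.36  1.78 -0.    1.72 -1.33]
1.46 [290  50 480] [ 0.05 -0.36  1.64 -0.    1.86  0.16]
1.46 [290  50 420] [ 0.05 -0.38  1.79 -0.    1.73  0.16]
1.46 [430  60 400] [ 0.05 -0.04  1.56 -0.    1.62  0.17]
1.46 [534.  78. 179.] [ 0.08  0.35  1.63 -0.    1.16  0.19]
1.46 [534.  78. 112.] [ 0.08  0.43  1.69 -0.    1.02  0.19]
1.46 [561. 215.  71.] [ 0.31  0.61  1.52 -0.    1.01  0.42]
1.46 [450. 104.  69.] [ 0.15  0.36  1.93 -0.    0.86  0.26]
-1.69 [  75 -290  480] [-1.44 -0.35  1.63 -0.    1.85  1.82]
-1.69 [  75 -290  420] [-1.44 -0.36  1.78 -0.    1.72  1.82]
-1.69 [290  50 480] None
-1.69 [290  50 420] None
-1.69 [430  60 400] None
-1.69 [534.  78. 179.] None
-1.69 [534.  78. 112.] None
-1.69 [561. 215.  71.] None
-1.69 [450. 104.  69.] None
```

```bash
python3 - <<'E'
from h import *
from rig import bot
q=ori(psi+np.pi/2)
bot.move_gripper(0)
bot.move_to([75,-290,480],q); bot.move_to([290,50,480],q); bot.move_to(loc(25,0,165),q)
s=bot.read_state();f0=np.array(s["ft_force"]);print(s["clock"],f0,s["grip_width"])
r=bot.servo_line(loc(25,0,90),q,speed=50,until_force=8)
s=bot.read_state();print(r,s["clock"],s["ft_force"]-f0,s["ee_pos"])
c=bot.read_camera("top");cv2.imwrite("pics/c1.png",cv2.resize(c["image"][150:260,180:310],None,fx=5,fy=5,interpolation=cv2.INTER_CUBIC))
E
```

```text
5.4083 [ 0.45261549  0.2440721  -0.76909542] -0.2570871188253528
True 6.7333 [-2.88086862 -0.41910573  8.77227272] [533.53566744  77.59568667 112.13994804]
```

View pics/c1.png

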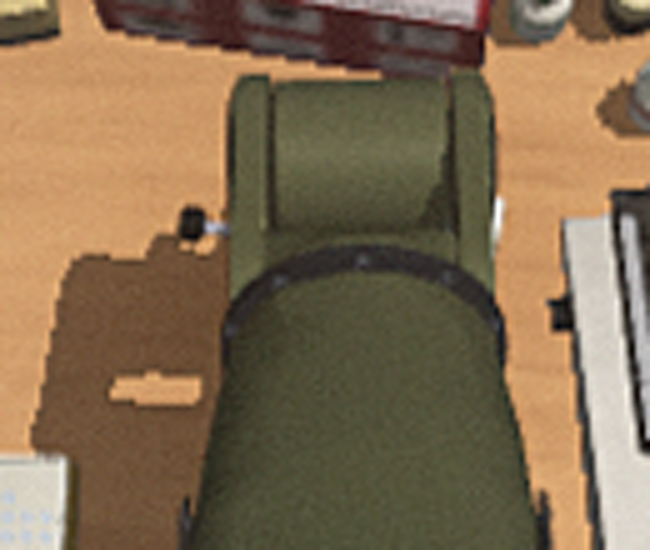

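Contact came at tip height 93.1 mm, which matches the shut lid. The arm hides the instrument in this picture, though the knob is still visible at (193,222). Next is the blue key.

```bash
cat >> h.py <<'E'
def press(bot,y):
    q=ori(psi+np.pi/2)
    bot.servo_line(loc(-61,y,130),q,speed=120); bot.servo_line(loc(-61,y,66),q,speed=100); bot.dwell(0.2)
    f0=np.array(bot.read_state()["ft_force"])
    r=bot.servo_line(loc(-61,y,48),q,speed=12,until_force=9)
    for _ in range(2):
        s=bot.read_state(); print(r,s["clock"],(s["ft_force"]-f0).round(1),"tip z",s["ee_pos"][2]-19); bot.dwell(0.4)
    bot.servo_line(loc(-61,y,75),q,speed=50); bot.servo_line(loc(-61,y,130),q,speed=120)
E
python3 - <<'E'
from h import *
from rig import bot
q=ori(psi+np.pi/2)
bot.servo_line(loc(25,0,135),q,speed=80)
press(bot,17)
bot.move_to([290,50,440],q)
c=bot.read_camera("top");cv2.imwrite("pics/c2.png",cv2.resize(c["image"][150:260,180:310],None,fx=5,fy=5,interpolation=cv2.INTER_CUBIC))
print(bot.read_state()["clock"])
import pickle;pickle.dump(c,open("top2.pkl","wb"))
E
```

```text
True 10.4 [-1.3 -0.3  9.1] tip z 53.04698467906891
True 10.8 [-0.9 -0.7  6.9] tip z 53.06918393048231
13.725
```

View pics/c2.png

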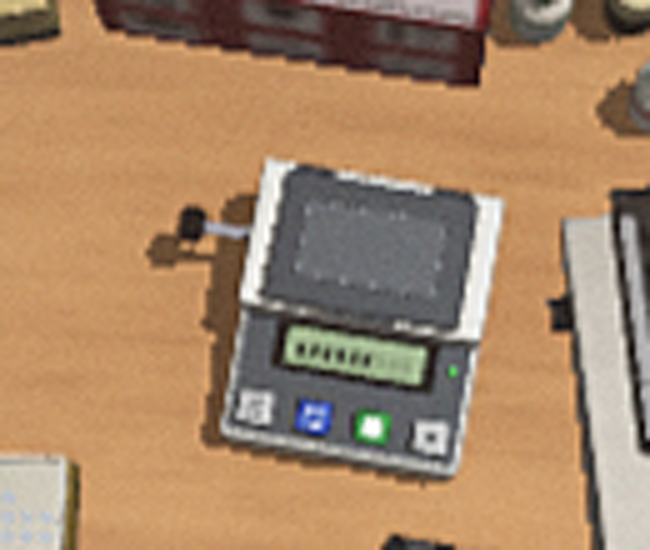

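The lid is shut flat, the instrument hasn't moved, and the knob is at (190,222), still out. Tip height 53 mm on the blue key matches fully down. Now the knob.

```bash
python3 - <<'E'
from h import *
from rig import bot
q=ori(psi+np.pi/2)
bot.move_to(loc(36.5,145,170),q); bot.servo_line(loc(36.5,145,49),q,speed=120); bot.dwell(.2)
f0=np.array(bot.read_state()["ft_force"])
r=bot.servo_line(loc(36.5,93,49),q,speed=25,until_force=6.5)
s=bot.read_state(); d=np.array(s["ee_pos"])[:2]-O; print(r,s["clock"],(s["ft_force"]-f0).round(1),"local y",-np.sin(psi)*d[0]+np.cos(psi)*d[1])
bot.dwell(.3);print((bot.read_state()["ft_force"]-f0).round(1))
bot.servo_line(loc(36.5,145,49),q,speed=100); bot.servo_line(loc(36.5,145,170),q,speed=150)
bot.move_to([290,50,440],q)
c=bot.read_camera("top");cv2.imwrite("pics/c3.png",cv2.resize(c["image"][150:260,180:310],None,fx=5,fy=5,interpolation=cv2.INTER_CUBIC))
print(bot.read_state()["clock"])
E
```

```text
True 18.2583 [0.9 2.9 2.2] local y 98.3020162934154
[1.5 3.3 2.2]
21.6917
```

View pics/c3.png

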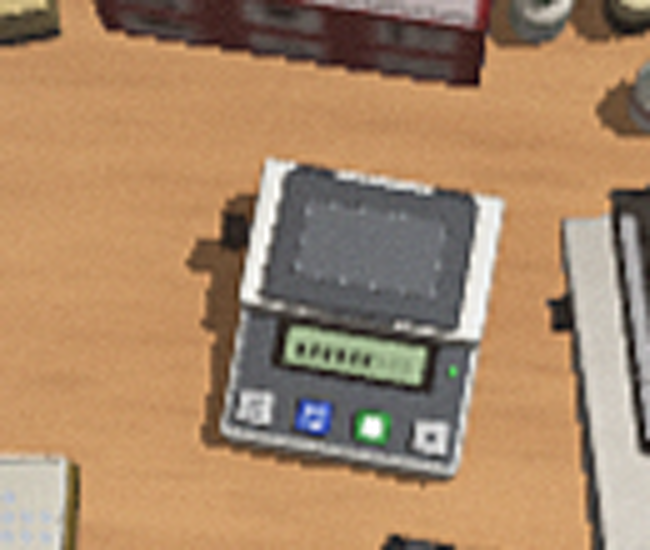

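The knob moved from (190,222) to (233,230), about 25 mm, which suggests it is home. The steady force was low, so I'll push once more a little harder, then press the green key.

```bash
python3 - <<'E'
from h import *
from rig import bot
q=ori(psi+np.pi/2)
def ly():
    d=np.array(bot.read_state()["ee_pos"])[:2]-O; return -np.sin(psi)*d[0]+np.cos(psi)*d[1]
bot.move_to(loc(36.5,145,170),q); bot.servo_line(loc(36.5,145,49),q,speed=150); bot.servo_line(loc(36.5,106,49),q,speed=80);bot.dwell(.2)
f0=np.array(bot.read_state()["ft_force"])
r=bot.servo_line(loc(36.5,94,49),q,speed=12,until_force=11)
print(r,(bot.read_state()["ft_force"]-f0).round(1),ly()); bot.dwell(.3);print((bot.read_state()["ft_force"]-f0).round(1),ly())
bot.servo_line(loc(36.5,145,49),q,speed=100); bot.servo_line(loc(36.5,145,135),q,speed=150)
press(bot,-17)
bot.move_to([290,50,440],q)
c=bot.read_camera("top");cv2.imwrite("pics/c4.png",cv2.resize(c["image"][130:290,150:350],None,fx=3.7,fy=3.7,interpolation=cv2.INTER_CUBIC))
print(bot.read_state()["clock"])
E
```

```text
True [0.6 2.3 2. ] 98.29176236884223
[1.5 4.7 1.5] 98.29933161000244
True 31.1083 [-2.5 -0.6  9.5] tip z 53.02846186386648
True 31.5083 [-2.2 -0.2 10.1] tip z 53.073479215514226
34.4083
```

View pics/c4.png

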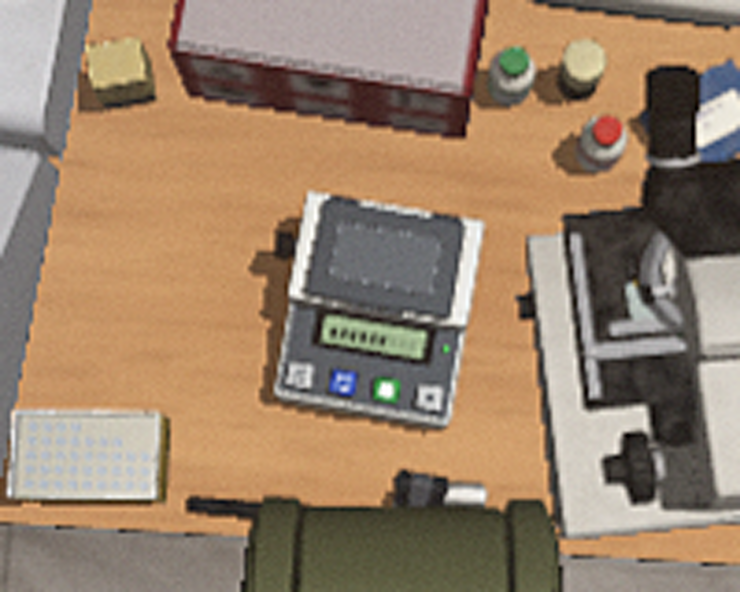

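The lid is shut, the knob is home at (287,243) with the same hard stop at 98.3 mm both times, and the keys are released. The instrument and the things around it are where they were.

```bash
python3 -c "
from rig import bot
print(bot.finish_job())"
```

```text
the job is handed in; nothing more can be done
None
```

The job is handed in at about 34 s: I shut the lid, pressed the blue key fully down for about 0.8 s, pushed the rod home against its stop, then pressed the green key the same way and moved the arm clear; the last picture shows nothing else disturbed.

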